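# Close the adjustable wrench on the press nut, then tighten it

## Task

The adjustable wrench sits loosely round the brass nut of the little wooden screw press. Roll the wrench's brass worm with a fingertip, dragging its top towards the handle, until the sliding jaw is snug on the nut; do not push the jaw itself. Then swing the handle an eighth of a turn clockwise, seen from above, so that the nut turns with it, and let go without knocking over the glue bottle.

Things in the scene. Friction and masses are not known exactly. Their poses are not given: they have to be found in the camera images.
- worm_top (a point): Top of the brass worm roller (24 mm diameter, 25 mm long along y, 6.5 mm proud of the wrench), 65 mm above the table. Point and axes are fixed to the wrench: x points to the nut's axis 44 mm away, -x along the handle, z up. The whole wrench gives up to 5 mm downward on a rubber foot (1 N + 1.5 N/mm). Pressed 2-4 mm, the worm rolls by friction under a fingertip, 20-25 mm a stroke centred here.
- jaw: Sliding steel jaw, 13x40x11 mm, beside the nut; origin mid gripping face, axes as the wrench's. Dragging the worm's top along -x (to the handle) moves it along +y: it closes 1 mm per 3 mm dragged, one to three strokes in all. Face 25.5 mm off the handle's line (y -25.5) when fully open, at about -15 snug on the nut. It stays where left; on the nut the finger just slips, harmlessly.
- swivel (a joint): Turn of the wrench about the nut's vertical axis, rad; 0 at the start, grows clockwise from above. Stiff (about 2 N at the handle), stays where left. Handle: flat bar 24 mm wide, 47.5 to 58.5 mm above the table, from 65 to 182 mm from the nut's axis; push it sideways about 140 mm out, where it is clear of the press boards (130x130 mm, 39 mm high).
- nut: Brass hex nut, 32 mm across flats, 16 mm high, loose on the press's 16 mm stud, between the wrench's jaws; origin at the centre of its underside, 42 mm above the table, z up, x towards a corner. At the start its x axis is along the wrench's within 5 degrees.
- glue_bottle_1: White craft glue bottle with a black cap, 37 mm in diameter, 125 mm high, standing loose on the right; origin at the centre of its underside, z up. (Not to be touched either: a desk lamp on the left, its head 0.54 m above the table at about y = 0.25, x = 0.45 to 0.75; draw the arm in before swinging past it.)

How it is judged (in metres and radians):
On the way:
1. the jaw is closed snugly on the nut while the handle has hardly been moved (y of jaw in the frame of worm_top above -0.0167 m and value of joint swivel below 0.2 rad), for 0.2 s.
At the end, for the whole second after the job is handed in: The wrench stands 0.55 to 1.02 rad (about 32 to 58 degrees) clockwise of its start, at rest; the jaw is still within about 2 mm of snug on the nut; the nut has turned with the wrench (within 0.2 rad) and lies on its washer; the glue bottle stands upright (y of jaw in the frame of worm_top above -0.0172 m and value of joint swivel between 0.55 and 1.02 rad and angle between the x axis of nut and the x axis of worm_top, either way round below 0.2 rad and horizontal distance between nut and worm_top below 0.05 m and height (world z) of nut below 0.048 m and velocity of joint swivel below 0.05 rad/s and angle between glue_bottle_1's own z axis and vertical below 0.2 rad); the robot touches nothing.
It fails at once if the sliding jaw is pushed directly by the fingers (contact force between the fingers and jaw above 4 N).
It fails at once if the glue bottle is knocked over (angle between glue_bottle_1's own z axis and vertical above 0.5 rad).
It also fails if it takes over 48 s, if anything falls off the work surface, if the arm or the gripper's body presses on something with over 40 N, if the wrist force passes 120 N, or if a joint passes its speed limit or range.

## Robot

A 6-joint arm with a two-finger parallel gripper is mounted at the origin on a cart in front of the work surface, level with it; the furniture and walls round the work are solid. World frame = base frame: x ahead of the robot, y to its left, z up, the work surface at z = 0. Lengths are in m, angles in degrees, forces in N, time in s.
With the tool pointing down it reaches from about 0.35 to 0.725 m from the base axis. Payload 4.3 kg.
Tool frame: the origin (TCP) lies midway between the tips of the shut fingers; the grasp point (between the pads) lies 19 mm behind it; z points along the fingers, y is the line along which they close (so a half turn about z gives the same grasp; the last joint's range is limited). The gripper opens to 85 mm and grips with 20 to 120 N. Pads are 22 mm wide; open, the fingers measure 114 mm over their backs; the gripper's body (76 mm by 85 mm) begins 54 mm behind the grasp point. The pads swing forward as they close: fully open they stand 13 mm farther back than shut.
Start: joints at [58.596, 21.618, 4.641, 73.018, 0, 83.68], TCP at [0.244, 0.521, 0.231] pointing down, gripper open.
Joint ranges: [-156.06, 156.06], [-48.1, 94.91], [-58.44, 69.94], [-101.28, 121.22], [-78.64, 73.56], [-180, 180]. Speed limits (degrees/s): [147.25, 147.25, 180, 180, 180, 180].

## Interface

Orientations are given as a 3x3 rotation matrix whose columns are the frame's x, y, z axes.
In Python, from workcell import env gives the robot as it stands. The module is installed in compiled form; this text tells all that it offers.
- The arm moves only by the tool move_arm, never from a script. Its argument "series" is a list of rows, each a list of 7 numbers: the closure, from 0 (fully open) to 1 (shut), then the shift along the tool's x, y, z in units of 30 mm (1.0 is 30 mm), then the turn, a rotation vector about the tool's x, y, z in units of 5 degrees (1.0 is 5 degrees). A call has 1 to 5 rows; each row shifts and turns the commanded pose from where the row before left it, along the tool's axes as they then stand; what a row does not reach is not made up. A row lasts 1/8 s, in which the tool goes at most 62.5 mm and 10.7 degrees, less where a joint would pass 70% of its speed; a pose out of reach is approached as far as the arm can. A call is refused whole if a number of a shift passes 1 or a number of a turn 1, either way. A call with a gripper value outside its range is refused whole. The fingers move at their own pace and stop on an object; "squeeze" is the grip in N (left out, the last holds). Time passes only in rows, so rows that do not move let the fingers close. It gives the time, the measured TCP pose, the force, the opening and the grip force at its end, in the units of the state.
- env.get_state(): the state, without advancing time (a new reading comes with each control period).
- env.capture(name): name is "scene" or "top" or "wrist"; returns the picture (420x560x3 uint8, red, green, blue); there is no depth.
- env.get_calibration(name): a dict with "fov_y" (degrees; the focal length in pixels is half the picture's height over the tangent of half this angle, whatever the lens; pixels are square), "cx", "cy" (the principal point, pixels), "T" (4x4, takes a point from camera to world coordinates); the wrist camera has in their place "tool_from_camera" (4x4, takes a point from camera to tool coordinates, whose origin is the TCP and whose axes are the flange's). Camera axes: x right, y down, z forward; pixel columns grow to the right and rows downward; lengths in m; the calibration is good to about 2 mm. A picture is of the moment at which its call begins: read the wrist's pose just before it. get_calibration takes no time and is no camera call.
- env.sign_off(): hands the job in; it is judged then, once.
Trained networks look in the newest picture that a camera, given by its name, has taken for a name from the list of things; names that differ only in an ending like _2 or _b are one class to them, and where a whole thing is asked for, a point or a joint stands for the part that bears it (a point fixed in the world has none). Each returns a list of dicts, best first, with "conf" (0 to 1); they miss things now and then, are a little off and sometimes report something else, mostly with a low value. They report only what shows in the picture. A call takes as long as a camera call.
- env.recognise(camera, thing): "uv" ([column, row] in pixels, amid what is visible of it).
- env.tip_of(camera, thing): "uv" ([column, row] in pixels: a listed point, or the origin of a listed thing).
The state is a dict: "clock": time; "qpos": joint angles; "joint_vel": joint speeds; "tau": joint torques, N m; "tool_pos": TCP position; "orientation": TCP orientation; "ft_force": force on the tool from outside, world axes, zero at the start; "ft_torque": the same for the moment, N m; "opening": opening from 0.0 (shut) to 1.0 (fully open); "grip_force": force on a finger pad.
Only numpy, scipy, OpenCV 4.12 (cv2) and the standard library are available. Lean on these libraries where they do the work, as an engineer would, in place of code of your own. Each camera call takes 0.05 s, during which the arm holds its last target. There are 200 camera calls.

## Working session

There is one attempt and no reset: what is moved stays moved. The work goes in short steps, Python scripts to look and compute and a tool call to move; the robot and the scene stay as the last step left them, time stands still between calls to the robot, and variables do not carry over. Pictures are saved under pics/ and viewed, at most 10 in all, crops included, and the job is handed in when it is done.

Besides the shell and the picture viewer there is one more tool, called after "Call:" as name(argument=value, ...) on one line, values as JSON. move_arm: Moves the arm, as the interface text tells. Its arguments: {"type":"object","properties":{"series":{"type":"array"},"squeeze":{"type":"number"}},"required":["series"]}

```bash
mkdir -p pics
cat > h.py <<'E'
import numpy as np,cv2
from workcell import env
def cam(n,st=None):
    c=env.get_calibration(n); f=210/np.tan(np.radians(c["fov_y"])/2)
    if "T" in c: T=np.array(c["T"])
    else:
        st=st or env.get_state(); A=np.eye(4);A[:3,:3]=st["orientation"];A[:3,3]=st["tool_pos"];T=A@np.array(c["tool_from_camera"])
    return f,c.get("cx",280),c.get("cy",210),T
def ray(k,uv):
    f,cx,cy,T=k; d=T[:3,:3]@np.array([(uv[0]-cx)/f,(uv[1]-cy)/f,1]); return T[:3,3],d/np.linalg.norm(d)
def atz(k,uv,z):
    o,d=ray(k,uv); return o+d*(z-o[2])/d[2]
def tri(rs):
    A=sum(np.eye(3)-np.outer(d,d) for o,d in rs); b=sum((np.eye(3)-np.outer(d,d))@o for o,d in rs); return np.linalg.solve(A,b)
def proj(k,p):
    f,cx,cy,T=k; q=T[:3,:3].T@(np.array(p)-T[:3,3]); return [cx+f*q[0]/q[2],cy+f*q[1]/q[2]]
E
python3 - <<'E'
from h import *
np.set_printoptions(precision=4,suppress=True)
R={}
for n in("scene","top"):
    im=env.capture(n); cv2.imwrite(f"pics/{n}0.png",im[:,:,::-1]); k=cam(n)
    print(n,k[0],k[3][:3,3])
    for t in("worm_top","nut","jaw","glue_bottle_1"):
        r=env.tip_of(n,t)[:2]; print(n,t,[(np.round(a["uv"],1),round(a["conf"],2)) for a in r])
        if r: R.setdefault(t,[]).append(ray(k,r[0]["uv"]))
    r=env.recognise(n,"swivel")[:2]; print("swivel",r)
for t,v in R.items():
    if len(v)>1: print(t,tri(v))
print(env.get_state())
E
```

```text
scene 501.84932948163737 [ 0.124  -0.7076  0.4273]
scene worm_top [(array([228.9, 207.9]), 0.74)]
scene nut [(array([245.4, 213.1]), 0.49)]
scene jaw [(array([254.4, 209.6]), 0.49)]
scene glue_bottle_1 [(array([329.8, 287.9]), 0.95)]
swivel [{'uv': [216.2, 218.2], 'conf': 0.6}]
top 516.4046611562702 [ 0.5539 -0.0849  0.9245]
top worm_top [(array([232.5, 218.8]), 0.76)]
top nut [(array([227. , 196.2]), 0.57)]
top jaw [(array([238. , 191.4]), 0.85)]
top glue_bottle_1 [(array([364.7, 205.2]), 0.91)]
swivel []
worm_top [0.5781 0.0009 0.0698]
nut [0.6193 0.0126 0.0441]
jaw [ 0.6268 -0.0068  0.0558]
glue_bottle_1 [ 0.6115 -0.229   0.0002]
{'clock': 0.6, 'qpos': array([58.5952, 21.6168,  4.6423, 73.0164, -0.    , 83.6814]), 'joint_vel': array([-0.0973, -0.0164,  0.028 ,  0.0496,  0.0125,  0.0315]), 'tau': array([ -0.0013, -46.3235,  27.0009,   0.0008,  -0.0002,  -0.    ]), 'tool_pos': array([0.2438, 0.5208, 0.2313]), 'orientation': array([[-0.9057,  0.424 ,  0.0001],
       [ 0.424 ,  0.9057,  0.0001],
       [-0.    ,  0.0002, -1.    ]]), 'ft_force': array([-1.0369,  0.3056, -0.5615]), 'ft_torque': array([-0.0391, -0.0051, -0.0193]), 'grip_force': 0.0, 'opening': 0.9990833169829407}
```

Run:
```python
from h import *
a=cv2.imread("pics/top0.png");b=cv2.imread("pics/scene0.png")
c=np.hstack([cv2.resize(a[130:310,140:320],(400,400),interpolation=2),cv2.resize(b[130:310,140:320],(400,400),interpolation=2)])
cv2.imwrite("pics/c0.png",c)
```

```text
(no output)
```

View pics/c0.png

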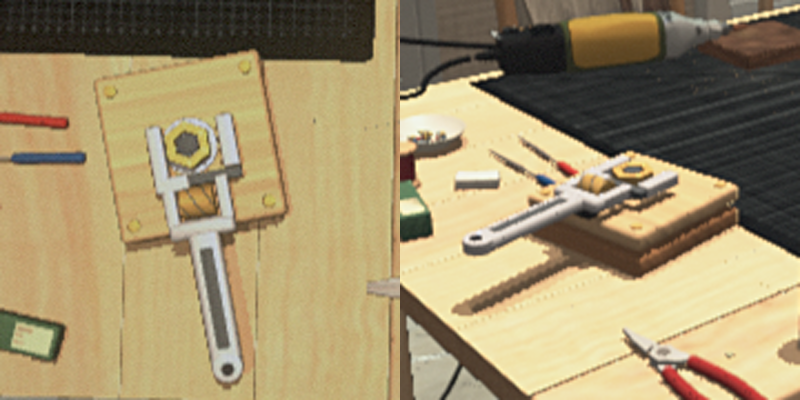

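View pics/top0.png

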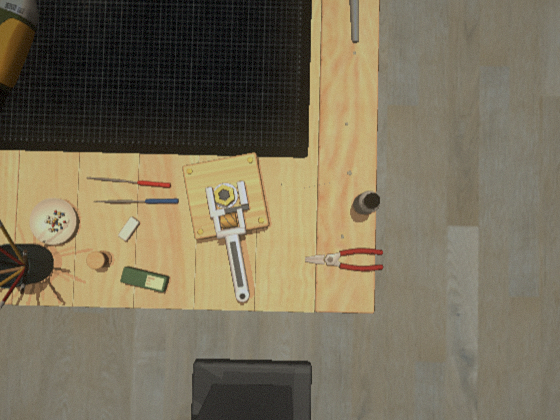

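The crops show the wrench over the press: nut at top-camera (227,196), worm (229,219) and handle hole (242,297), with the jaw on the right (-y) side. Clockwise therefore takes the handle to the left (+y), away from the bottle at (365,203). Next I'll plan the drawn-in approach.

```bash
cat > plan.py <<'E'
from h import *
from scipy.spatial.transform import Rotation as Rt
def plan(wps,yaw_to,clo=1,p=None,R=None,step=29.5):
    # world waypoints, yaw spread at <=5 deg/row; prints rounded rows
    st=env.get_state(); p=np.array(st["tool_pos"] if p is None else p); R=np.array(st["orientation"] if R is None else R)
    rows=[]
    yaw=lambda R:np.degrees(np.arctan2(R[1,0],R[0,0]))
    for w in wps:
        while True:
            d=R.T@(np.array(w)-p)
            if np.abs(d).max()<3e-4 : break
            s=np.round(d/max(1,np.abs(d).max()/(step*1e-3))/0.03,2)
            dy=(yaw_to-yaw(R)+180)%360-180; t=np.round(np.clip(-dy/5,-1,1),2)
            rows.append([clo,*s.tolist(),0,0,float(t)]); p=p+R@s*0.03; R=R@Rt.from_rotvec([0,0,np.radians(5*t)]).as_matrix()
    for i in range(0,len(rows),5): print(rows[i:i+5])
    print("end",p.round(4),yaw(R).round(2),len(rows))
E
python3 - <<'E'
from plan import *
k=cam("top")
for uv,z in(((242,297),.0585),((227,196.2),.058),((232.5,218.8),.065)): print(uv,atz(k,uv,z))
h=atz(k,(242,297),.0585);n=atz(k,(227,195),.058)
v=(n-h)[:2];print(np.linalg.norm(v),np.degrees(np.arctan2(v[1],v[0])))
plan([[.17,.37,.231],[.31,.26,.231],[.40,.04,.231],[.54,.0,.2]],190)
E
```

```text
(242, 297) [ 0.44988321 -0.0185782   0.0585    ]
(227, 196.2) [0.61738288 0.01167889 0.058     ]
(232.5, 218.8) [5.79423379e-01 5.76627264e-04 6.50000000e-02]
0.17221156494794565 10.140617837693588
[[1, 0.02, -0.98, 0.0, 0, 0, -1.0], [1, 0.1, -0.98, 0.0, 0, 0, -1.0], [1, 0.19, -0.98, 0.0, 0, 0, -1.0], [1, 0.28, -0.98, 0.0, 0, 0, -1.0], [1, 0.38, -0.98, 0.01, 0, 0, -1.0]]
[[1, 0.24, -0.51, 0.0, 0, 0, -1.0], [1, -0.98, -0.92, 0.0, 0, 0, -1.0], [1, -0.88, -0.98, 0.0, 0, 0, -0.02], [1, -0.88, -0.98, 0.0, 0, 0, 0.0], [1, -0.88, -0.98, 0.0, 0, 0, 0.0]]
[[1, -0.42, -0.47, 0.0, 0, 0, 0.0], [1, -0.21, -0.98, -0.0, 0, 0, 0.0], [1, -0.21, -0.98, -0.0, 0, 0, 0.0], [1, -0.21, -0.98, -0.0, 0, 0, 0.0], [1, -0.21, -0.98, -0.0, 0, 0, 0.0]]
[[1, -0.22, -0.98, -0.0, 0, 0, 0.0], [1, -0.21, -0.98, -0.0, 0, 0, 0.0], [1, -0.22, -0.98, -0.0, 0, 0, 0.0], [1, -0.19, -0.89, -0.0, 0, 0, 0.0], [1, -0.98, -0.48, 0.23, 0, 0, 0.0]]
[[1, -0.98, -0.48, 0.23, 0, 0, 0.0], [1, -0.98, -0.48, 0.23, 0, 0, 0.0], [1, -0.98, -0.47, 0.24, 0, 0, 0.0], [1, -0.44, -0.21, 0.1, 0, 0, 0.0]]
end [0.5399 0.     0.2001] -169.99 24
```

Call:
move_arm(series=[[1, 0.02, -0.98, 0, 0, 0, -1], [1, 0.1, -0.98, 0, 0, 0, -1], [1, 0.19, -0.98, 0, 0, 0, -1], [1, 0.28, -0.98, 0, 0, 0, -1], [1, 0.38, -0.98, 0, 0, 0, -1]], squeeze=40)

```text
clock: 1.23
tool_pos: [0.1769, 0.3844, 0.2314]
orientation: [[-1.0, -0.001, 0.0], [-0.001, 1.0, 0.0], [-0.0, 0.0, -1.0]]
ft_force: [0.2, 0.4, 0.8]
opening: -0.001
grip_force: 0.0
```

Call:
move_arm(series=[[1, 0.24, -0.51, 0, 0, 0, -1], [1, -0.98, -0.92, 0, 0, 0, -1], [1, -0.88, -0.98, 0, 0, 0, 0], [1, -0.88, -0.98, 0, 0, 0, 0], [1, -0.88, -0.98, 0, 0, 0, 0]])

```text
clock: 1.85
tool_pos: [0.296, 0.2709, 0.2316]
orientation: [[-0.985, -0.172, 0.001], [-0.172, 0.985, 0.001], [-0.001, 0.001, -1.0]]
ft_force: [0.7, -0.3, 0.6]
opening: -0.004
grip_force: 0.0
```

Call:
move_arm(series=[[1, -0.42, -0.47, 0, 0, 0, 0], [1, -0.21, -0.98, 0, 0, 0, 0], [1, -0.21, -0.98, 0, 0, 0, 0], [1, -0.21, -0.98, 0, 0, 0, 0], [1, -0.21, -0.98, 0, 0, 0, 0]])

```text
clock: 2.48
tool_pos: [0.3552, 0.1476, 0.2315]
orientation: [[-0.985, -0.172, 0.001], [-0.172, 0.985, 0.0], [-0.001, 0.0, -1.0]]
ft_force: [-0.2, 0.3, 0.2]
opening: -0.003
grip_force: 0.0
```

Call:
move_arm(series=[[1, -0.22, -0.98, 0, 0, 0, 0], [1, -0.21, -0.98, 0, 0, 0, 0], [1, -0.22, -0.98, 0, 0, 0, 0], [1, -0.19, -0.89, 0, 0, 0, 0], [1, -0.98, -0.48, 0.23, 0, 0, 0]])

```text
clock: 3.1
tool_pos: [0.431, 0.0292, 0.2251]
orientation: [[-0.985, -0.17, 0.001], [-0.17, 0.985, -0.0], [-0.001, -0.0, -1.0]]
ft_force: [1.0, 0.6, -0.3]
opening: -0.002
grip_force: 0.0
```

Call:
move_arm(series=[[1, -0.98, -0.48, 0.23, 0, 0, 0], [1, -0.98, -0.48, 0.23, 0, 0, 0], [1, -0.98, -0.47, 0.24, 0, 0, 0], [1, -0.44, -0.21, 0.1, 0, 0, 0], [1, 0, 0, 0, 0, 0, 0]])

```text
clock: 3.72
tool_pos: [0.5393, -0.0006, 0.2001]
orientation: [[-0.985, -0.172, -0.001], [-0.172, 0.985, 0.0], [0.001, 0.0, -1.0]]
ft_force: [-0.3, -0.3, -0.6]
opening: -0.001
grip_force: 0.0
```

Run:
```python
from h import *
np.set_printoptions(precision=4,suppress=True)
st=env.get_state();im=env.capture("wrist");cv2.imwrite("pics/w0.png",im[:,:,::-1]);k=cam("wrist",st)
print(k[0],k[3][:3,3])
for t,z in(("worm_top",.065),("nut",.042),("jaw",.053)):
    for r in env.tip_of("wrist",t)[:2]: print(t,r,atz(k,r["uv"],z))
print("proj",[np.round(proj(k,p)) for p in([.579,.0006,.065],[.6174,.0117,.058],[.45,-.0186,.0585])])
```

```text
374.42958028072997 [ 0.4578 -0.0134  0.3423]
worm_top {'uv': [279.8, 243.3], 'conf': 0.76} [0.5781 0.0083 0.065 ]
worm_top {'uv': [38.5, 213.4], 'conf': 0.35} [ 0.5856 -0.1826  0.065 ]
nut {'uv': [284.4, 276.1], 'conf': 0.67} [0.619  0.0198 0.042 ]
jaw {'uv': [255.1, 282.8], 'conf': 0.58} [ 0.624  -0.0055  0.053 ]
proj [array([270., 243.]), array([276., 282.]), array([274.,  70.])]
```

View pics/w0.png

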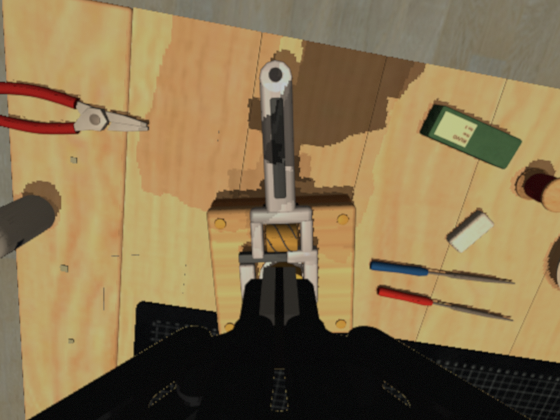

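The wrist view shows the worm centred near (282,238) and the handle hole at (275,74), a little left of the top network's estimate. I'll triangulate from hand-checked pixels.

Run:
```python
from h import *
np.set_printoptions(precision=4,suppress=True)
st=env.get_state();w=cam("wrist",st);t=cam("top");s=cam("scene")
W=atz(w,(282,238),.064);Tt=atz(t,(229,220),.064)
H=atz(w,(275,74),.0585);Ht=atz(t,(242.6,296.3),.0585)
N=atz(t,(224.2,194.6),.058)
print(W,Tt,H,Ht,N)
print("tri worm",tri([ray(w,(282,238)),ray(t,(229,220))]),"hole",tri([ray(w,(275,74)),ray(t,(242.6,296.3))]))
for a,b in((H,W),(Ht,Tt),(Ht,N)):
    v=(b-a)[:2];print(np.linalg.norm(v),np.degrees(np.arctan2(v[1],v[0])))
```

```text
[0.5732 0.0099 0.064 ] [0.5773 0.0064 0.064 ] [ 0.4514 -0.0169  0.0585] [ 0.4511 -0.0195  0.0585] [0.62   0.0165 0.058 ]
tri worm [0.5777 0.0092 0.0527] hole [ 0.4504 -0.0179  0.0471]
0.12471179173114608 12.401861865066113
0.1288854605644898 11.629263035799452
0.17268724071941255 12.035254316003797
```

Run:
```python
from plan import *
plan([[.5877,.0105,.078]],192)
```

```text
[[1, -0.4, 0.02, 0.98, 0, 0, -0.41], [1, -0.4, -0.0, 0.98, 0, 0, -0.0], [1, -0.41, -0.0, 0.98, 0, 0, -0.0], [1, -0.4, -0.0, 0.98, 0, 0, -0.0], [1, -0.07, -0.0, 0.18, 0, 0, -0.0]]
end [0.5877 0.0105 0.0779] -168.01 5
```

Call:
move_arm(series=[[1, -0.4, 0.02, 0.98, 0, 0, -0.41], [1, -0.4, 0, 0.98, 0, 0, 0], [1, -0.41, 0, 0.98, 0, 0, 0], [1, -0.4, 0, 0.98, 0, 0, 0], [1, -0.07, 0, 0.18, 0, 0, 0]])

```text
clock: 4.55
tool_pos: [0.5868, 0.0106, 0.0759]
orientation: [[-0.978, -0.208, -0.004], [-0.208, 0.978, 0.0], [0.003, 0.001, -1.0]]
ft_force: [0.1, -0.5, 1.2]
opening: -0.002
grip_force: 0.0
```

Call:
move_arm(series=[[1, 0, 0, 0.3, 0, 0, 0], [1, 0, 0, 0.1, 0, 0, 0], [1, 0, 0, 0.1, 0, 0, 0], [1, 0, 0, 0, 0, 0, 0]])

```text
clock: 5.05
tool_pos: [0.589, 0.01, 0.0632]
orientation: [[-0.978, -0.207, 0.001], [-0.207, 0.978, 0.0], [-0.001, -0.0, -1.0]]
ft_force: [0.5, 0.3, 3.0]
opening: 0.002
grip_force: 1.1
```

Call:
move_arm(series=[[1, 0, 0, 0.05, 0, 0, 0], [1, 0.16, 0, 0, 0, 0, 0], [1, 0.16, 0, 0, 0, 0, 0], [1, 0.16, 0, 0, 0, 0, 0], [1, 0.16, 0, 0, 0, 0, 0]])

```text
clock: 5.68
tool_pos: [0.5705, 0.0061, 0.0618]
orientation: [[-0.978, -0.207, 0.002], [-0.207, 0.978, 0.0], [-0.002, -0.0, -1.0]]
ft_force: [2.3, 0.1, 5.2]
opening: 0.002
grip_force: 2.6
```

Call:
move_arm(series=[[1, 0.16, 0, 0, 0, 0, 0], [1, 0, 0, 0, 0, 0, 0]])

```text
clock: 5.92
tool_pos: [0.5641, 0.0048, 0.0609]
orientation: [[-0.978, -0.207, -0.001], [-0.207, 0.978, -0.001], [0.001, -0.0, -1.0]]
ft_force: [-1.0, -0.1, 3.8]
opening: -0.001
grip_force: 2.3
```

Call:
move_arm(series=[[1, 0, 0, -0.4, 0, 0, 0], [1, -0.4, 0, 0, 0, 0, 0], [1, -0.4, 0, 0, 0, 0, 0], [1, 0, 0, 0.3, 0, 0, 0], [1, 0, 0, 0.08, 0, 0, 0]])

```text
clock: 6.55
tool_pos: [0.5897, 0.0102, 0.0611]
orientation: [[-0.978, -0.207, 0.002], [-0.207, 0.978, 0.0], [-0.002, -0.0, -1.0]]
ft_force: [2.6, -0.1, 5.3]
opening: 0.001
grip_force: 2.7
```

Call:
move_arm(series=[[1, 0, 0, 0, 0, 0, 0], [1, 0.16, 0, 0, 0, 0, 0], [1, 0.16, 0, 0, 0, 0, 0], [1, 0.16, 0, 0, 0, 0, 0], [1, 0.16, 0, 0, 0, 0, 0]])

```text
clock: 7.18
tool_pos: [0.5711, 0.0061, 0.0628]
orientation: [[-0.978, -0.207, 0.004], [-0.207, 0.978, 0.0], [-0.004, -0.0, -1.0]]
ft_force: [4.3, 0.6, 5.3]
opening: -0.003
grip_force: 2.5
```

Call:
move_arm(series=[[1, 0.16, 0, 0, 0, 0, 0], [1, 0, 0, 0, 0, 0, 0], [1, 0, 0, -0.4, 0, 0, 0]])

```text
clock: 7.55
tool_pos: [0.5623, 0.0053, 0.072]
orientation: [[-0.978, -0.207, -0.006], [-0.207, 0.978, 0.001], [0.005, 0.002, -1.0]]
ft_force: [0.1, 0.1, 0.0]
opening: -0.002
grip_force: 0.0
```

Call:
move_arm(series=[[1, -0.4, 0, 0, 0, 0, 0], [1, -0.4, 0, 0, 0, 0, 0], [1, 0, 0, 0.3, 0, 0, 0], [1, 0, 0, 0.1, 0, 0, 0], [1, 0.16, 0, 0, 0, 0, 0]])

```text
clock: 8.18
tool_pos: [0.5867, 0.0094, 0.0624]
orientation: [[-0.978, -0.208, 0.006], [-0.208, 0.978, 0.001], [-0.006, -0.0, -1.0]]
ft_force: [4.5, 1.8, 5.1]
opening: 0.004
grip_force: 2.5
```

Call:
move_arm(series=[[1, 0.16, 0, 0, 0, 0, 0], [1, 0.16, 0, 0, 0, 0, 0], [1, 0.16, 0, 0, 0, 0, 0], [1, 0.16, 0, 0, 0, 0, 0], [1, 0, 0, 0, 0, 0, 0]])

```text
clock: 8.8
tool_pos: [0.5624, 0.005, 0.0605]
orientation: [[-0.978, -0.207, -0.004], [-0.207, 0.978, -0.0], [0.004, 0.001, -1.0]]
ft_force: [-0.8, -0.5, 3.0]
opening: 0.002
grip_force: 1.6
```

Call:
move_arm(series=[[1, 0, 0, -1, 0, 0, 0], [1, 0.8, 0, -1, 0, 0, 0], [1, 1, 0, -1, 0, 0, 0], [1, 1, 0, 0, 0, 0, 0], [1, 0.5, 0, 0, 0, 0, 0]])

```text
clock: 9.43
tool_pos: [0.4655, -0.0153, 0.1507]
orientation: [[-0.978, -0.207, -0.003], [-0.207, 0.978, 0.0], [0.003, 0.001, -1.0]]
ft_force: [0.2, -0.3, -0.4]
opening: -0.005
grip_force: 0.0
```

Run:
```python
from h import *
a=env.capture("top")[:,:,::-1];st=env.get_state();b=env.capture("wrist")[:,:,::-1];k=cam("wrist",st)
print(np.round(proj(k,[.619,.017,.058])),st["tool_pos"])
u,v=np.clip(np.round(proj(k,[.6,.012,.058])).astype(int),[70,70],[490,350])
for t in("worm_top","jaw"):
  for n in("wrist","top"): print(t,n,[(r["uv"],r["conf"],atz(cam(n,st),r["uv"],.058)) for r in env.tip_of(n,t)[:1]])
c=np.hstack([cv2.resize(a[160:310,165:315],(400,400),interpolation=2),cv2.resize(b[v-70:v+70,u-70:u+70],(400,400),interpolation=2)])
cv2.imwrite("pics/c1.png",c)
```

```text
[277. 402.] [ 0.46409517 -0.01540874  0.15035328]
worm_top wrist [([275.4, 366.2], 0.6, array([0.58477705, 0.00888459, 0.058     ]))]
worm_top top [([230.4, 216.6], 0.56, array([0.58323184, 0.00490639, 0.058     ]))]
jaw wrist []
jaw top [([233.9, 192.6], 0.8, array([6.23752055e-01, 2.76113608e-04, 5.80000000e-02]))]
```

View pics/c1.png

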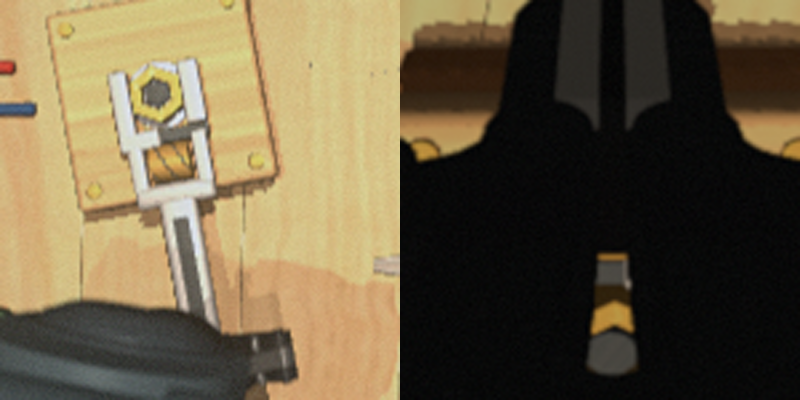

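The top crop shows the jaw's inner edge (183) against the nut's right edge (180), so it looks snug. Another stroke is cheap, so I'll do one to be sure.

Call:
move_arm(series=[[1, -1, 0, 0, 0, 0, 0], [1, -1, 0, 0, 0, 0, 0], [1, -1, 0, 0.5, 0, 0, 0], [1, -1, 0, 0.9, 0, 0, 0], [1, -0.2, 0, 0.95, 0, 0, 0]])

```text
clock: 10.35
tool_pos: [0.5948, 0.0113, 0.0799]
orientation: [[-0.978, -0.208, 0.003], [-0.208, 0.978, -0.0], [-0.003, -0.001, -1.0]]
ft_force: [-0.2, 0.9, -0.6]
opening: -0.001
grip_force: 0.0
```

Call:
move_arm(series=[[1, 0, 0, 0.2, 0, 0, 0], [1, 0, 0, 0.25, 0, 0, 0], [1, 0, 0, 0.15, 0, 0, 0], [1, 0.16, 0, 0, 0, 0, 0], [1, 0.16, 0, 0, 0, 0, 0]])

```text
clock: 10.98
tool_pos: [0.5834, 0.0086, 0.0645]
orientation: [[-0.978, -0.207, 0.004], [-0.207, 0.978, -0.0], [-0.004, -0.001, -1.0]]
ft_force: [2.0, 0.2, 1.6]
opening: 0.001
grip_force: 1.3
```

Call:
move_arm(series=[[1, 0.16, 0, 0, 0, 0, 0], [1, 0.16, 0, 0, 0, 0, 0], [1, 0.16, 0, 0, 0, 0, 0], [1, 0, 0, 0, 0, 0, 0], [1, 0, 0, -0.5, 0, 0, 0]])

```text
clock: 11.6
tool_pos: [0.5652, 0.0058, 0.0769]
orientation: [[-0.978, -0.207, -0.005], [-0.207, 0.978, 0.0], [0.005, 0.001, -1.0]]
ft_force: [-0.4, 0.4, 0.7]
opening: 0.004
grip_force: 0.0
```

Call:
move_arm(series=[[1, -0.4, 0, 0, 0, 0, 0], [1, -0.4, 0, 0, 0, 0, 0], [1, 0, 0, 0.4, 0, 0, 0], [1, 0, 0, 0.13, 0, 0, 0], [1, 0.16, 0, 0, 0, 0, 0]])

```text
clock: 12.22
tool_pos: [0.5887, 0.01, 0.0623]
orientation: [[-0.978, -0.208, 0.004], [-0.208, 0.978, 0.001], [-0.004, 0.0, -1.0]]
ft_force: [4.7, 1.6, 3.0]
opening: 0.002
grip_force: 2.3
```

Call:
move_arm(series=[[1, 0.16, 0, 0, 0, 0, 0], [1, 0.16, 0, 0, 0, 0, 0], [1, 0.16, 0, 0, 0, 0, 0], [1, 0.16, 0, 0, 0, 0, 0]])

```text
clock: 12.72
tool_pos: [0.5682, 0.0056, 0.0627]
orientation: [[-0.978, -0.207, 0.001], [-0.207, 0.978, -0.0], [-0.001, -0.0, -1.0]]
ft_force: [3.1, 0.2, 4.1]
opening: 0.001
grip_force: 1.5
```

Call:
move_arm(series=[[1, 0, 0, -0.8, 0, 0, 0], [1, 0, 0, -0.5, 0, 0, 0], [1, 0, 0, 0, 0, 0, 0]])

```text
clock: 13.1
tool_pos: [0.5678, 0.0056, 0.1016]
orientation: [[-0.978, -0.207, 0.0], [-0.207, 0.978, -0.0], [-0.0, -0.0, -1.0]]
ft_force: [0.1, 0.3, -0.4]
opening: 0.001
grip_force: 0.0
```

Run:
```python
from plan import *
nut=np.array([.619,.017])
def P(th,y=-27,r=140):
    a=np.radians(12-th);return nut+np.array([[np.cos(a),-np.sin(a)],[np.sin(a),np.cos(a)]])@np.array([-r,y])*1e-3
a=P(0,-42)
plan([[*a,.1016],[*a,.036]],192)
R=Rt.from_euler("z",192,degrees=True).as_matrix()@np.diag([1,-1,-1]);p=a
for th in list(range(0,46,5)):
    d=R.T@np.array([*(P(th)-p),0])/.03; t=1 if th else 0
    print(th,d.round(3),P(th).round(4)); p=P(th); R=R@Rt.from_rotvec([0,0,np.radians(5*t)]).as_matrix()
```

```text
[[1, 0.98, -0.47, 0.0, 0, 0, -0.01], [1, 0.98, -0.46, 0.0, 0, 0, 0.0], [1, 0.96, -0.45, 0.0, 0, 0, 0.0], [1, -0.0, -0.0, 0.98, 0, 0, 0.0], [1, -0.0, -0.0, 0.98, 0, 0, 0.0]]
[[1, -0.0, -0.0, 0.23, 0, 0, 0.0]]
end [ 0.4907 -0.0531  0.0359] -167.99 6
0 [0.  0.5 0. ] [ 0.4877 -0.0385]
5 [0.061 0.41  0.   ] [ 0.4833 -0.0269]
10 [0.061 0.41  0.   ] [ 0.48   -0.0149]
15 [0.061 0.41  0.   ] [ 0.4778 -0.0026]
20 [0.061 0.41  0.   ] [0.4766 0.0097]
25 [0.061 0.41  0.   ] [0.4765 0.0222]
30 [0.061 0.41  0.   ] [0.4775 0.0346]
35 [0.061 0.41  0.   ] [0.4796 0.0468]
40 [0.061 0.41  0.   ] [0.4827 0.0589]
45 [0.061 0.41  0.   ] [0.4869 0.0706]
```

Call:
move_arm(series=[[1, 0.98, -0.47, 0, 0, 0, 0], [1, 0.98, -0.46, 0, 0, 0, 0], [1, 0.96, -0.45, 0, 0, 0, 0], [1, 0, 0, 0.98, 0, 0, 0], [1, 0, 0, 0.98, 0, 0, 0]])

```text
clock: 13.72
tool_pos: [0.4898, -0.0531, 0.041]
orientation: [[-0.978, -0.207, -0.001], [-0.207, 0.978, 0.0], [0.001, 0.0, -1.0]]
ft_force: [0.3, 0.2, -0.6]
opening: -0.0
grip_force: 0.0
```

Call:
move_arm(series=[[1, 0, 0, 0.23, 0, 0, 0], [1, 0, 0, 0, 0, 0, 0], [1, 0, 0.25, 0, 0, 0, 0], [1, 0, 0.25, 0, 0, 0, 0], [1, 0, 0, 0, 0, 0, 0]])

```text
clock: 14.35
tool_pos: [0.4882, -0.0376, 0.036]
orientation: [[-0.978, -0.209, 0.001], [-0.209, 0.978, -0.0], [-0.001, -0.0, -1.0]]
ft_force: [-0.1, -0.7, 0.5]
opening: -0.002
grip_force: 0.0
```

Call:
move_arm(series=[[1, 0.03, 0.2, 0, 0, 0, 0.5], [1, 0.03, 0.2, 0, 0, 0, 0.5], [1, 0.03, 0.2, 0, 0, 0, 0.5], [1, 0.03, 0.2, 0, 0, 0, 0.5]])

```text
clock: 14.85
tool_pos: [0.481, -0.0155, 0.0358]
orientation: [[-0.999, -0.033, 0.0], [-0.033, 0.999, -0.002], [-0.0, -0.002, -1.0]]
ft_force: [-0.2, -1.7, 1.7]
opening: -0.0
grip_force: 1.0
```

Call:
move_arm(series=[[1, 0.03, 0.2, 0, 0, 0, 0.5], [1, 0.03, 0.2, 0, 0, 0, 0.5], [1, 0.03, 0.2, 0, 0, 0, 0.5], [1, 0.03, 0.2, 0, 0, 0, 0.5], [1, 0.03, 0.2, 0, 0, 0, 0.5]])

```text
clock: 15.48
tool_pos: [0.4773, 0.0148, 0.0356]
orientation: [[-0.983, 0.184, -0.001], [0.184, 0.983, -0.001], [0.001, -0.001, -1.0]]
ft_force: [-2.4, -2.4, 1.3]
opening: 0.0
grip_force: 1.0
```

Call:
move_arm(series=[[1, 0.03, 0.2, 0, 0, 0, 0.5], [1, 0.03, 0.2, 0, 0, 0, 0.5], [1, 0.03, 0.2, 0, 0, 0, 0.5], [1, 0.03, 0.2, 0, 0, 0, 0.5], [1, 0.03, 0.2, 0, 0, 0, 0.5]])

```text
clock: 16.1
tool_pos: [0.4805, 0.045, 0.0354]
orientation: [[-0.92, 0.393, -0.002], [0.393, 0.92, -0.001], [0.001, -0.002, -1.0]]
ft_force: [-2.4, -1.6, 0.0]
opening: 0.001
grip_force: 1.0
```

Call:
move_arm(series=[[1, 0.03, 0.2, 0, 0, 0, 0.5], [1, 0.03, 0.2, 0, 0, 0, 0.5], [1, 0.03, 0.2, 0, 0, 0, 0.5], [1, 0.03, 0.2, 0, 0, 0, 0.5], [1, 0, 0, 0, 0, 0, 0]])

```text
clock: 16.73
tool_pos: [0.4887, 0.0684, 0.0353]
orientation: [[-0.839, 0.544, -0.001], [0.544, 0.839, -0.0], [0.001, -0.001, -1.0]]
ft_force: [-0.7, -1.1, -0.3]
opening: -0.003
grip_force: 0.4
```

Run:
```python
from h import *
st=env.get_state();b=env.capture("wrist")[:,:,::-1];a=env.capture("top")[:,:,::-1]
cv2.imwrite("pics/c2.png",np.hstack([cv2.resize(a[160:310,135:285],(400,400),interpolation=2),cv2.resize(b,(400,300))[:,:].copy() if 0 else cv2.copyMakeBorder(cv2.resize(b,(400,300)),0,100,0,0,0)]))
```

```text
(no output)
```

View pics/c2.png

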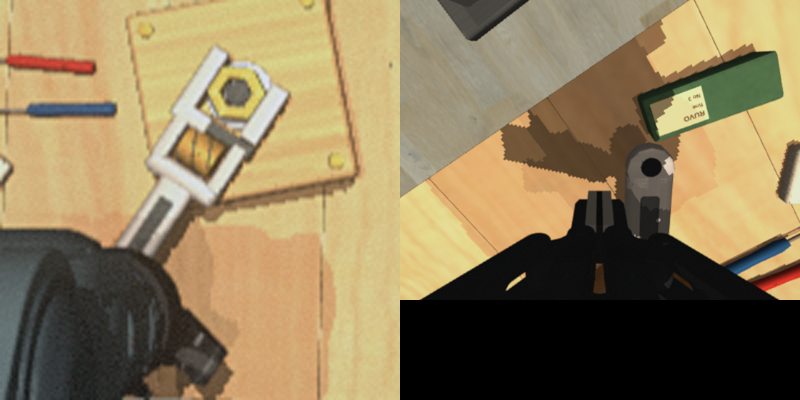

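The top crop shows the handle about 35° left of straight down, having started 12° right. That's a swing of roughly 46°, with the nut still snug between the jaws. Next I'll back off sideways and rise.

Call:
move_arm(series=[[1, 0, -0.3, 0, 0, 0, 0], [1, 0, -0.9, 0, 0, 0, 0], [1, 0, -0.5, -0.8, 0, 0, 0], [1, 0.8, -0.3, -1, 0, 0, 0], [1, 0.8, 0, -1, 0, 0, 0]])

```text
clock: 17.45
tool_pos: [0.4154, 0.0433, 0.1202]
orientation: [[-0.837, 0.547, 0.0], [0.547, 0.837, 0.0], [-0.0, 0.0, -1.0]]
ft_force: [0.8, -0.0, -0.3]
opening: -0.005
grip_force: 0.0
```

Call:
move_arm(series=[[1, 0, 0, -1, 0, 0, 0], [1, 0, 0, -1, 0, 0, 0], [1, 0, 0, 0, 0, 0, 0], [1, 0, 0, 0, 0, 0, 0]])

```text
clock: 17.95
tool_pos: [0.416, 0.0438, 0.1789]
orientation: [[-0.838, 0.545, -0.0], [0.545, 0.838, 0.0], [0.0, 0.0, -1.0]]
ft_force: [-0.4, 0.1, 0.7]
opening: 0.003
grip_force: 0.0
```

Run:
```python
from h import *
np.set_printoptions(precision=4,suppress=True)
st=env.get_state();b=env.capture("wrist")[:,:,::-1];a=env.capture("top")[:,:,::-1];k=cam("top")
for t,z in(("worm_top",.062),("nut",.042),("jaw",.053)): print(t,[(r["uv"],r["conf"],atz(k,r["uv"],z)) for r in env.tip_of("top",t)[:1]])
print(st["ft_force"],st["tool_pos"])
cv2.imwrite("pics/c3.png",np.hstack([cv2.resize(a[160:310,135:285],(400,400),interpolation=2),cv2.resize(a[130:280,235:385],(400,400),interpolation=2)]))
```

```text
worm_top [([209.8, 214.1], 0.65, array([0.5864, 0.039 , 0.062 ]))]
nut [([223.7, 197.8], 0.76, array([0.6157, 0.019 , 0.042 ]))]
jaw [([230.4, 199.9], 0.79, array([0.6116, 0.0063, 0.053 ]))]
[-0.4239  0.0896  0.7143] [0.416  0.0438 0.1789]
```

View pics/c3.png

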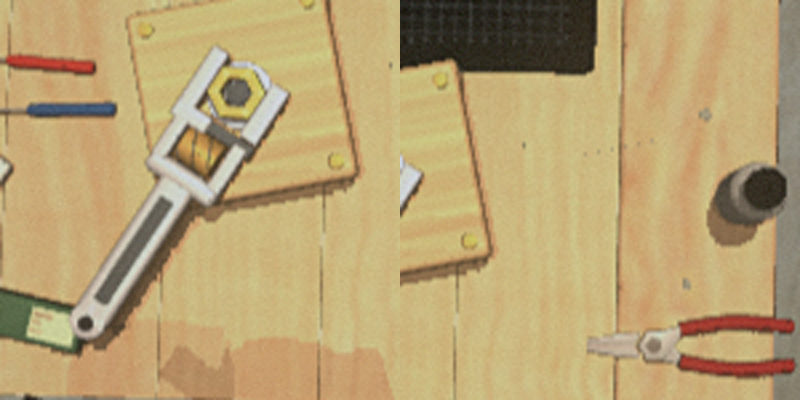

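The crop shows the handle about 46° clockwise of its start, hole at (85,322) and nut at (238,93). The jaw is snug on the nut, the bottle stands, and the robot is clear.

```bash
python3 -c "
from workcell import env
print(env.sign_off())"
```

```text
the job is handed in; nothing more can be done
None
```

I handed the job in at about 18 s. The worm was rolled until the jaw looked snug on the nut. The handle then swung about 46° clockwise with the nut turning along, the glue bottle is still standing and the arm is clear. The hand-in returned no verdict, so these are my camera readings.

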